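Nest the tapered tumblers without jamming them

ROBOT

A 6-joint arm with a two-finger parallel gripper is mounted at the origin on the work surface. World frame = base frame: x ahead of the robot, y to its left, z up, the work surface at z = 0. Lengths are in m, angles in rad, forces in N, time in s.
With the tool pointing down it reaches from about 0.35 to 0.975 m from the base axis. Payload 4.9 kg.
Tool frame: the origin (TCP) lies midway between the tips of the shut fingers; the grasp point (between the pads) lies 19 mm behind it; x points along the fingers, z is the direction in which the jaws open and shut, and the axes are right-handed (so a half turn about x gives the same grasp; the last joint's range is limited). The gripper opens to 85 mm and grips with 20 to 120 N. Pads are 22 mm wide; open, the fingers measure 114 mm over their backs; the gripper's body (76 mm by 85 mm) begins 54 mm behind the grasp point. The pads swing forward as they close: fully open they stand 13 mm farther back than shut.
Start: joints at [1.004, 0.053, 1.613, -0, 1.476, -0.119], TCP at [0.271, 0.563, 0.231] pointing down, gripper open.
Joint ranges: [-3.01, 3.01], [-1.01, 2.22], [0.06, 2.58], [-1.02, 4.17], [0.09, 2.62], [-3.14, 3.14]. Speed limits (rad/s): [2.57, 2.57, 3.14, 3.14, 3.14, 3.14].

INTERFACE

Orientations are given as a unit quaternion [w, x, y, z].
In Python, from plant import state, cams, workorder, nets gives the robot as it stands.
- The arm moves only by the tool play_rows, never from a script. Its argument "motion" is a list of rows, each a list of 3 entries, a list of its own where there are three numbers: the closure, from -1 (fully open) to 1 (shut), then the shift along the world's x, y, z in m, then the turn about the world's z in rad. A call has 1 to 5 rows; each row is the pose to reach, as a shift and turn from the pose commanded when the call began; what a row does not reach only later rows make up. A row lasts 1/10 s, in which the tool goes at most 50 mm and 8.59 degrees, less where a joint would pass 70% of its speed; a pose out of reach is approached as far as the arm can. A call with a gripper value outside its range is refused whole. The fingers move at their own pace and stop on an object; the grip force is fixed at half the most. Time passes only in rows, so rows that repeat a pose let the fingers close. It gives the time, the measured TCP pose, the force and the opening at its end, in the units of the state.
- state(): the state, without advancing time (a new reading comes with each control period).
- cams.grab_frame(name): name is "scene" or "top" or "wrist"; returns (picture, depth): 480x640x3 uint8, red, green, blue; 480x640 float32, m along the optical axis (not along the pixel's ray), 0 where there is no reading.
- cams.camera_info(name): a dict with "K" (3x3 intrinsics, pixels), "rvec" (rotation vector, rad) and "tvec" (3), from world to camera coordinates, as OpenCV has them. Camera axes: x right, y down, z forward; pixel columns grow to the right and rows downward; lengths in m; the calibration is good to about 2 mm. A picture is of the moment at which its call begins: read the wrist's pose just before it. camera_info takes no time and is no camera call; for the wrist camera it gives the pose at the moment of the call.
- workorder.job_done(): hands the job in, once; it reports no verdict.
Trained networks look in the newest picture that a camera, given by its name, has taken for a name from the list of things; names that differ only in an ending like _2 or _b are one class to them, and where a whole thing is asked for, a point or a joint stands for the part that bears it (a point fixed in the world has none). Each returns a list of dicts, best first, with "score" (0 to 1); they miss things now and then, are a little off and sometimes report something else, mostly with a low value. They report only what shows in the picture. A call takes as long as a camera call.
- nets.recognise(camera, target): "at" ([x, y, z] in m, in world coordinates, good to about 4 mm: the middle of the surface that is visible of it).
- nets.landmark_of(camera, target): "at" ([x, y, z] in m, in world coordinates, good to about 4 mm: a listed point, or the origin of a listed thing).
The state is a dict: "time": time; "joint_pos": joint angles; "joint_vel": joint speeds; "joint_efforts": joint torques, N m; "tool_pos": TCP position; "tool_rot": TCP orientation; "contact_force": force on the tool from outside, world axes, zero at the start; "ft_torque": the same for the moment, N m; "gripper_width": opening from 0.0 (shut) to 1.0 (fully open).
Only numpy, scipy, OpenCV 4.12 (cv2) and the standard library are available. Lean on these libraries where they do the work, as an engineer would, in place of code of your own. Each camera call takes 0.05 s, during which the arm holds its last target.

TASK

Take the two grey tapered tumblers out of the white tub and nest them, one inside the other, in the matching tumbler standing on the counter, so that all three make one straight upright stack where that one stands. Lower each in (do not drop it), then press it lightly about 7 mm past the first touch of the walls so that it is snug, but do not ram it on until it jams. Leave the steel mug, the green flask, the spice jar and the skewers undisturbed, knock no tumbler over, and let go of the stack at the end.

Things in the scene. Friction and masses are not known exactly. Their poses are not given: they have to be found in the camera images.
- base: Grey tapered plastic tumbler, open top, 100 mm high, round, outer diameter 45 mm at the foot to 65 mm at the rim, wall 4.5 mm, 70 to 130 g. Origin: centre of its underside, z up its axis. The loose one on the counter outside the tub, between green flask and jar; the stack is built in it. A tumbler lowered into another slides freely, with 2 mm side play, until the walls touch with its underside 45 mm above the other's: 45 mm of it stays out.
- cup_a: Grey tapered plastic tumbler, open top, 100 mm high, round, outer diameter 45 mm at the foot to 65 mm at the rim, wall 4.5 mm, 70 to 130 g. Origin: centre of its underside, z up its axis. Stands loose in the tub, anywhere in the row; order in the stack is free. Past first touch, pressing in takes 4 N, rising to 7 N at 14 mm deeper; it stays where pressed to. 3 to 14 mm deeper is snug (its weight alone does not do it), beyond is jammed, hard stop at 16 mm.
- cup_b: Grey tapered plastic tumbler, open top, 100 mm high, round, outer diameter 45 mm at the foot to 65 mm at the rim, wall 4.5 mm, 70 to 130 g. Origin: centre of its underside, z up its axis. Stands loose in the tub, anywhere in the row; the same in every way as cup_a. Pressing on the top one of three presses as hard on the one below, which moves only if it takes less force at its depth.
- tub: fixed white open tub, outer size 200 (its x) x 300 (its y) x 85 mm high, walls and floor 5 mm. Origin at the centre of its underside, on the counter. The two tumblers and the steel mug stand on its floor in a row along its y axis, about 90 mm apart and within 15 mm of its x = 0 line.
- mug: bystander in the tub row: straight-sided steel mug with a handle, 60 mm in diameter, 85 mm high, 0.2 kg. Origin at the centre of its underside; the handle reaches about 35 mm out from the wall on its +y side.
- flask: bystander: tall green glass flask, 76 mm in diameter, narrow neck, 200 mm high, 0.55 kg, standing about 115 mm from the base tumbler on its far side. Origin at the centre of its underside.
- jar: bystander: amber spice jar with a white cap, 60 mm in diameter, 105 mm high, 0.3 kg, standing about 110 mm from the base tumbler on the robot's side. Origin at the centre of its underside.
- skewers: bystander: bundle of flat bamboo skewers lying on the counter beyond the work, 340 (its x) x 45 x 23 mm. Origin at the centre of its underside.

How it is judged:
On the way, in this order (a step that is already met when the one before it is completed fails the run):
1. two of the tumblers are snugly nested (((horizontal distance between cup_a and base below 0.005 m and angle between the z axis of cup_a and the z axis of base, either way round below 0.08 rad and z of cup_a in the frame of base between 0.031 and 0.042 m) or (horizontal distance between cup_b and base below 0.005 m and angle between the z axis of cup_b and the z axis of base, either way round below 0.08 rad and z of cup_b in the frame of base between 0.031 and 0.042 m) or (horizontal distance between cup_b and cup_a below 0.005 m and angle between the z axis of cup_b and the z axis of cup_a, either way round below 0.08 rad and z of cup_b in the frame of cup_a between 0.031 and 0.042 m) or (horizontal distance between cup_a and cup_b below 0.005 m and angle between the z axis of cup_a and the z axis of cup_b, either way round below 0.08 rad and z of cup_a in the frame of cup_b between 0.031 and 0.042 m))), for 0.2 s.
2. all three are snugly nested in one stack (((horizontal distance between cup_a and base below 0.005 m and angle between the z axis of cup_a and the z axis of base, either way round below 0.08 rad and z of cup_a in the frame of base between 0.031 and 0.042 m and horizontal distance between cup_b and cup_a below 0.005 m and angle between the z axis of cup_b and the z axis of cup_a, either way round below 0.08 rad and z of cup_b in the frame of cup_a between 0.031 and 0.042 m) or (horizontal distance between cup_b and base below 0.005 m and angle between the z axis of cup_b and the z axis of base, either way round below 0.08 rad and z of cup_b in the frame of base between 0.031 and 0.042 m and horizontal distance between cup_a and cup_b below 0.005 m and angle between the z axis of cup_a and the z axis of cup_b, either way round below 0.08 rad and z of cup_a in the frame of cup_b between 0.031 and 0.042 m))), for 0.2 s.
At the end, for the whole second after the job is handed in: One tumbler from the tub sits in the base tumbler and the other sits in that one, in either order: each underside 31 to 42 mm above the one below, within 5 mm of its axis and within 0.08 rad of it; the base upright within 0.06 rad and within 50 mm of where it began; all at rest and let go (((horizontal distance between cup_a and base below 0.005 m and angle between the z axis of cup_a and the z axis of base, either way round below 0.08 rad and z of cup_a in the frame of base between 0.031 and 0.042 m and horizontal distance between cup_b and cup_a below 0.005 m and angle between the z axis of cup_b and the z axis of cup_a, either way round below 0.08 rad and z of cup_b in the frame of cup_a between 0.031 and 0.042 m) or (horizontal distance between cup_b and base below 0.005 m and angle between the z axis of cup_b and the z axis of base, either way round below 0.08 rad and z of cup_b in the frame of base between 0.031 and 0.042 m and horizontal distance between cup_a and cup_b below 0.005 m and angle between the z axis of cup_a and the z axis of cup_b, either way round below 0.08 rad and z of cup_a in the frame of cup_b between 0.031 and 0.042 m)) and angle between base's own z axis and vertical below 0.06 rad and distance of base from where it was at the start of the episode below 0.05 m and linear speed of each of base, cup_a, cup_b below 0.02 m/s); the robot touches nothing.
It fails at once if a tumbler was pressed more than 14 mm past first touch and jammed ((horizontal distance between cup_a and base below 0.015 m and z of cup_a in the frame of base between 0 and 0.031 m) or (horizontal distance between cup_b and base below 0.015 m and z of cup_b in the frame of base between 0 and 0.031 m) or (horizontal distance between cup_b and cup_a below 0.015 m and z of cup_b in the frame of cup_a between 0 and 0.031 m) or (horizontal distance between cup_a and cup_b below 0.015 m and z of cup_a in the frame of cup_b between 0 and 0.031 m)).
It fails at once if a tumbler was dropped into another (faster than 0.35 m/s inside it) ((horizontal distance between cup_a and base below 0.015 m and z of cup_a in the frame of base between 0.03 and 0.095 m and linear speed of cup_a above 0.35 m/s) or (horizontal distance between cup_b and base below 0.015 m and z of cup_b in the frame of base between 0.03 and 0.095 m and linear speed of cup_b above 0.35 m/s) or (horizontal distance between cup_b and cup_a below 0.015 m and z of cup_b in the frame of cup_a between 0.03 and 0.095 m and linear speed of cup_b above 0.35 m/s) or (horizontal distance between cup_a and cup_b below 0.015 m and z of cup_a in the frame of cup_b between 0.03 and 0.095 m and linear speed of cup_a above 0.35 m/s)).
It fails at once if a tumbler was knocked over (angle between any of base, cup_a, cup_b's own z axis and vertical above 0.7 rad).
It fails at once if the mug, flask, jar or skewers were shifted by more than 30 mm or tipped (distance of any of mug, flask, jar, skewers from where it was at the start of the episode above 0.03 m or angle between any of mug, flask, jar, skewers's own z axis and vertical above 0.35 rad).
It also fails if it takes over 61 s, if anything falls off the work surface, if the arm or the gripper's body presses on something with over 40 N, if the wrist force passes 120 N, or if a joint passes its speed limit or range.

## Working session

There is one attempt and no reset: what is moved stays moved. The work goes in short steps, Python scripts to look and compute and a tool call to move; the robot and the scene stay as the last step left them, time stands still between calls to the robot, and variables do not carry over. Pictures are saved under pics/ and viewed, and the job is handed in when it is done.

Besides the shell and the picture viewer there is one more tool, called after ">>>" as a command line: name --argument value ..., lists and objects as JSON in quotes. play_rows: Moves the arm, as the interface text tells. Its arguments: {"type":"object","properties":{"motion":{"type":"array","items":{"type":"array"}}},"required":["motion"]}

```bash
ls; mkdir -p pics; python3 - <<'E'
from plant import state,cams,nets
import cv2,json
s=state(); print(s)
for c in ["scene","top"]:
    p,d=cams.grab_frame(c); cv2.imwrite(f"pics/{c}0.png",p[:,:,::-1]); 
    i=cams.camera_info(c); print(c,i)
    for t in ["base","mug","flask","jar","tub","skewers"]:
        for r in nets.landmark_of(c,t)[:4]: print(c,t,[round(float(x),3) for x in r["at"]],round(r["score"],2))
print(state()["time"])
E
```

```text
pics
{'time': 0.0, 'joint_pos': array([ 1.00399829e+00,  5.33576220e-02,  1.61428018e+00, -7.56795570e-06,
        1.47598125e+00, -1.19011885e-01]), 'joint_vel': array([ 0.00044837,  0.00139719, -0.00053104, -0.00052091,  0.00119432,
       -0.00011744]), 'joint_efforts': array([ 4.02487121e-04, -3.93700433e+01, -3.70159650e+01, -1.63366867e-04,
        7.37683353e-03, -1.31318956e-05]), 'tool_pos': array([0.27028409, 0.56285584, 0.23007079]), 'tool_rot': array([ 0.5978871 , -0.37681584,  0.59917969,  0.37619747]), 'contact_force': array([0.31833831, 0.39357373, 0.14106845]), 'ft_torque': array([-0.02322003,  0.0244215 , -0.03834237]), 'gripper_width': 0.9975234098869162}
scene {'K': array([[609.66505106,   0.        , 317.07318033],
       [  0.        , 609.66505106, 243.16197176],
       [  0.        ,   0.        ,   1.        ]]), 'rvec': array([ 1.36014566,  2.22693962, -0.89796533]), 'tvec': array([ 0.29817477, -0.34680951,  1.31899406])}
scene base [0.545, -0.2, 0.0] 0.82
scene mug [0.439, -0.158, 0.001] 0.74
scene mug [0.504, 0.096, 0.006] 0.66
scene flask [0.641, -0.254, -0.001] 0.82
scene jar [0.438, -0.157, 0.001] 0.76
scene tub [0.527, 0.183, 0.004] 0.95
scene skewers [0.763, -0.017, 0.004] 0.96
scene skewers [0.437, -0.158, -0.002] 0.51
scene skewers [0.641, -0.254, -0.003] 0.32
top {'K': array([[593.06759959,   0.        , 316.01573252],
       [  0.        , 593.06759959, 243.35082379],
       [  0.        ,   0.        ,   1.        ]]), 'rvec': array([ 2.04448453, -2.18586909,  0.21704417]), 'tvec': array([0.01915267, 0.57149706, 1.10784835])}
top base [0.544, -0.201, -0.001] 0.75
top mug [0.501, 0.091, 0.007] 0.61
top flask [0.641, -0.259, 0.002] 0.74
top jar [0.439, -0.156, -0.003] 0.74
top jar [0.763, -0.019, -0.001] 0.73
top tub [0.445, -0.158, -0.001] 0.74
top skewers [0.764, -0.017, 0.003] 0.61
0.7
```

View pics/top0.png

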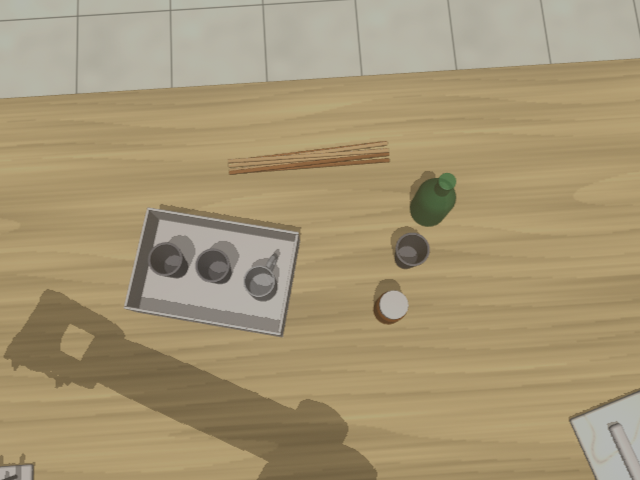

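View pics/scene0.png

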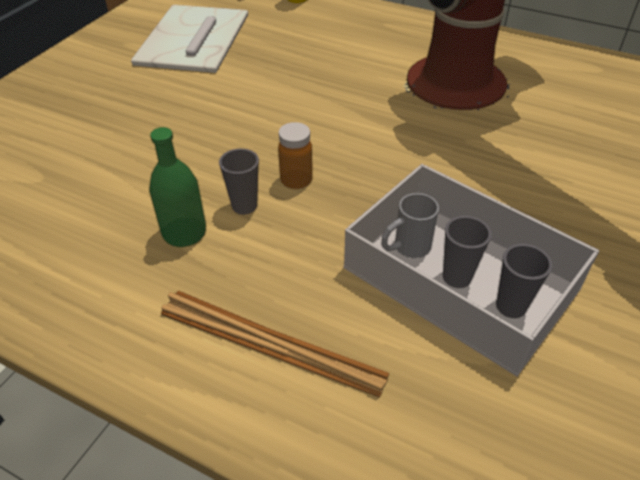

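The top view shows tumblers at about (167,260) and (213,266), the mug at (261,281), the base at (412,249), the flask at (433,202) and the jar at (393,305). Next I'll fit the rims from depth.

```bash
cat > h.py <<'E'
import numpy as np,cv2
from scipy.optimize import least_squares
from plant import state,cams,nets
def cloud(c):
    p,d=cams.grab_frame(c); i=cams.camera_info(c)
    K=i["K"];R=cv2.Rodrigues(np.array(i["rvec"]))[0];t=np.array(i["tvec"]).ravel()
    v,u=np.mgrid[0:480,0:640]
    P=np.stack([(u-K[0,2])/K[0,0]*d,(v-K[1,2])/K[1,1]*d,d],-1)
    W=(P-t)@R; W[d<=0]=np.nan
    return p,W,K,R,t
def circ(pts,r=None):
    x0=np.r_[np.median(pts,0),0.032]
    f=(lambda x:np.hypot(pts[:,0]-x[0],pts[:,1]-x[1])-(x[2] if r is None else r))
    s=least_squares(f,x0,loss="soft_l1",f_scale=0.002)
    return s.x, np.median(np.abs(s.fun))
E
python3 - <<'E'
from h import *
from scipy.spatial.transform import Rotation as Ro
for c in ["top","scene"]:
    p,W,K,R,t=cloud(c)
    X=W.reshape(-1,3)
    approx={}
    if c=="top":
        for n,(u,v,z) in dict(c1=(167,260,.105),c2=(213,266,.105),mug=(261,281,.09),base=(412,249,.1),jar=(393,305,.105)).items():
            ray=R.T@np.linalg.solve(K,[u,v,1]);o=-R.T@t
            approx[n]=(o+ray*(z-o[2])/ray[2]); 
        A=approx
    for n,a in A.items():
        m=(np.hypot(X[:,0]-a[0],X[:,1]-a[1])<.05)&(abs(X[:,2]-a[2])<.012)
        q=X[m]; 
        print(c,n,a.round(3),m.sum(),end=' ')
        if m.sum()>10:
            print("zmax%.4f"%np.percentile(q[:,2],95),circ(q[:,:2])[0].round(4),circ(q[abs(q[:,2]-a[2])<.004][:,:2],.0315)[0][:2].round(4))
    m=(abs(X[:,2]-.085)<.005)&(X[:,0]>.35)&(X[:,0]<.7)&(X[:,1]>0)&(X[:,1]<.38)
    print(cv2.minAreaRect(X[m][:,:2].astype(np.float32)))
s=state();q=s["tool_rot"];print(Ro.from_quat(q[[1,2,3,0]]).as_matrix().round(3))
E
```

```text
top c1 [0.549 0.262 0.105] 351 zmax0.1081 [0.5511 0.265  0.0297] [0.5515 0.2653]
top c2 [0.532 0.177 0.105] 323 zmax0.1078 [0.5332 0.1771 0.0296] [0.5334 0.1773]
top mug [0.5  0.09 0.09] 243 zmax0.0923 [0.5004 0.0922 0.0287] [0.5006 0.0918]
top base [ 0.54  -0.199  0.1  ] 316 zmax0.1028 [ 0.5394 -0.1995  0.0296] [ 0.5396 -0.2   ]
top jar [ 0.437 -0.153  0.105] 653 zmax0.1082 [ 0.4374 -0.1541  0.0187] [ 0.4628 -0.1495]
((0.5289974212646484, 0.18206706643104553), (0.30100584030151367, 0.20053184032440186), 76.56234741210938)
scene c1 [0.549 0.262 0.105] 958 zmax0.1075 [0.5529 0.2688 0.0296] [0.5524 0.2687]
scene c2 [0.532 0.177 0.105] 846 zmax0.1076 [0.5352 0.1811 0.0297] [0.5346 0.1811]
scene mug [0.5  0.09 0.09] 770 zmax0.0923 [0.5012 0.0953 0.0289] [0.5006 0.0945]
scene base [ 0.54  -0.199  0.1  ] 654 zmax0.1020 [ 0.541  -0.1961  0.0296] [ 0.5406 -0.1964]
scene jar [ 0.437 -0.153  0.105] 650 zmax0.1082 [ 0.4408 -0.1493  0.0206] [ 0.4398 -0.1728]
((0.5287395715713501, 0.1846873015165329), (0.3001398742198944, 0.2046869546175003), 76.58382415771484)
[[ 0.    -0.901  0.433]
 [ 0.     0.433  0.901]
 [-1.     0.     0.   ]]
```

>>> play_rows --motion '[[-1,[0.053,-0.077,0],-0.14],[-1,[0.079,-0.115,0],-0.27],[-1,[0.106,-0.154,0],-0.41],[-1,[0.132,-0.192,0],-0.54],[-1,[0.158,-0.23,0],-0.68]]'

```text
time: 1.3
tool_pos: [0.413, 0.3557, 0.2316]
tool_rot: [0.69, -0.153, 0.69, 0.154]
contact_force: [1.8, 0.7, 0.5]
gripper_width: 1.002
```

>>> play_rows --motion '[[-1,[0.028,-0.04,0],-0.14],[-1,[0.056,-0.08,0],-0.27],[-1,[0.084,-0.12,0],-0.41],[-1,[0.11,-0.157,0],-0.54],[-1,[0.122,-0.177,0],-0.68]]'

```text
time: 1.8
tool_pos: [0.5358, 0.1774, 0.2315]
tool_rot: [0.702, 0.086, 0.701, -0.087]
contact_force: [-0.4, 1.8, -0.3]
gripper_width: 0.999
```

```bash
cat > w.py <<'E'
from h import *
from scipy.spatial.transform import Rotation as Ro
import sys
s=state();q=s["tool_rot"];M=Ro.from_quat(q[[1,2,3,0]]).as_matrix()
print(s["time"],s["tool_pos"].round(4),"jaw deg",np.degrees(np.arctan2(M[1,2],M[0,2])).round(2),"tilt",M[:,0].round(3),s["joint_pos"].round(2))
p,W,K,R,t=cloud("wrist");cv2.imwrite(f"pics/{sys.argv[1]}.png",p[:,:,::-1])
X=W.reshape(-1,3)
for a in sys.argv[2:]:
    x,y,z=map(float,a.split(','))
    m=(np.hypot(X[:,0]-x,X[:,1]-y)<.045)&(abs(X[:,2]-z)<.006)
    q=X[m]
    if m.sum()>20: 
        r=circ(q[:,:2]);print(a,m.sum(),r[0].round(4),round(float(r[1]),4),"z",np.percentile(q[:,2],[50,98]).round(4))
E
python3 w.py w1 .534,.179,.105 .552,.2665,.105
```

```text
1.8 [0.5358 0.1774 0.2315] jaw deg -14.07 tilt [ 0.001 -0.001 -1.   ] [ 0.19 -0.09  1.76 -0.    1.48  0.43]
.534,.179,.105 2276 [0.5359 0.178  0.0296] 0.0013 z [0.105  0.1064]
.552,.2665,.105 2971 [0.5541 0.2651 0.0296] 0.0013 z [0.1048 0.1065]
```

View pics/w1.png

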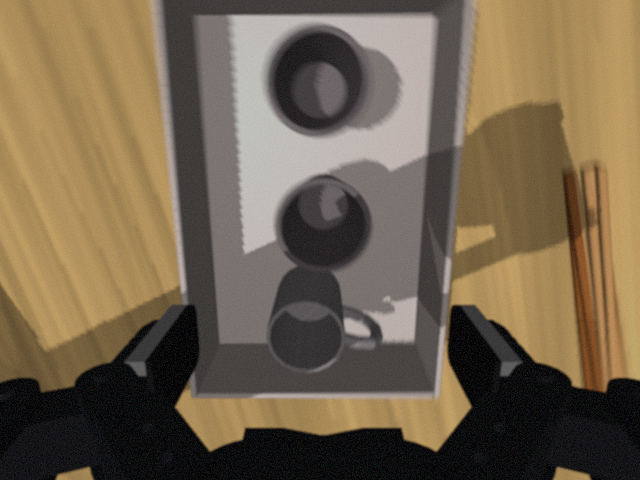

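The wrist view shows the two tumblers at (323,222) and (318,80), and the mug at (306,335). The middle tumbler lies directly under the TCP, so I'm descending.

>>> play_rows --motion '[[-1,[0,0,-0.04],0],[-1,[0,0,-0.08],0],[-1,[0,0,-0.11],0],[-1,[0,0,-0.14],0],[-1,[0,0,-0.161],0]]'

```text
time: 2.35
tool_pos: [0.5327, 0.1804, 0.0678]
tool_rot: [0.701, 0.083, 0.703, -0.083]
contact_force: [-0.2, 0.2, -0.0]
gripper_width: 1.0
```

>>> play_rows --motion '[[-1,[0,0,0],0],[0,[0,0,0],0],[1,[0,0,0],0],[1,[0,0,0],0],[1,[0,0,0],0]]'

```text
time: 2.85
tool_pos: [0.5358, 0.1807, 0.0726]
tool_rot: [0.704, 0.084, 0.701, -0.083]
contact_force: [-0.4, -0.0, 4.7]
gripper_width: 0.732
```

>>> play_rows --motion '[[1,[0,0,0],0],[1,[0,0,0],0],[1,[0,0,0],0]]'

```text
time: 3.15
tool_pos: [0.5358, 0.1807, 0.0726]
tool_rot: [0.703, 0.084, 0.701, -0.083]
contact_force: [0.4, -0.3, 7.2]
gripper_width: 0.73
```

>>> play_rows --motion '[[1,[0,0,0.02],0],[1,[0,0,0.05],0],[1,[0,0,0.085],0],[1,[0,0,0.12],0],[1,[0,0,0.15],0]]'

```text
time: 3.65
tool_pos: [0.5341, 0.1803, 0.2222]
tool_rot: [0.702, 0.084, 0.702, -0.083]
contact_force: [1.4, -0.6, -0.7]
gripper_width: 0.733
```

>>> play_rows --motion '[[1,[0,0,0],0],[1,[0,0,0],0]]'

```text
time: 3.85
tool_pos: [0.5342, 0.1803, 0.2206]
tool_rot: [0.702, 0.084, 0.702, -0.083]
contact_force: [-0.1, 0.2, -1.2]
gripper_width: 0.728
```

```bash
python3 w.py w2; python3 - <<'E'
from h import *
p,d=cams.grab_frame("scene");cv2.imwrite("pics/s2.png",p[:,:,::-1])
E
```

```text
3.85 [0.5342 0.1803 0.2206] jaw deg -13.58 tilt [ 0.001  0.    -1.   ] [ 0.19 -0.09  1.77 -0.    1.46  0.43]
```

View pics/w2.png

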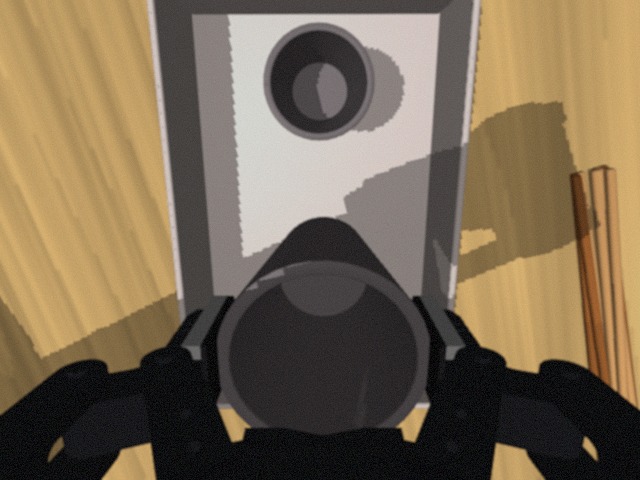

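View pics/s2.png

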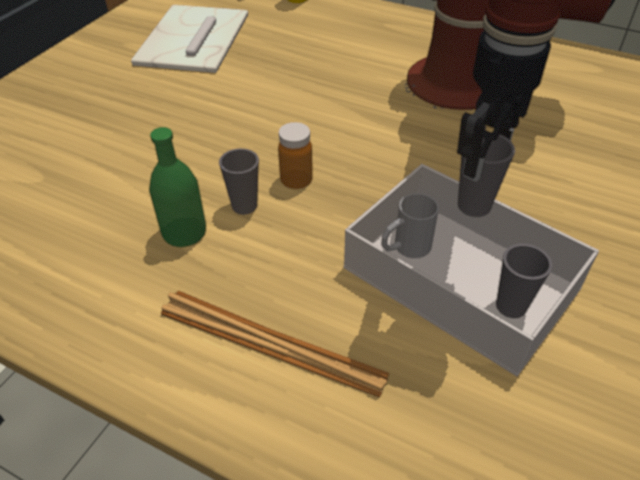

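```bash
cat > held.py <<'E'
from h import *
from scipy.spatial.transform import Rotation as Ro
# fit a truncated cone shell (inner+outer+floor+rim) pose to wrist cloud, in frame about the TCP
def fit():
    s=state(); p,W,K,R,t=cloud("wrist"); T=s["tool_pos"]
    q=s["tool_rot"];M=Ro.from_quat(q[[1,2,3,0]]).as_matrix();jaw=M[:,2]
    perp=np.array([-jaw[1],jaw[0],0])
    X=W.reshape(-1,3); X=X[np.isfinite(X[:,0])]-T
    j=X@jaw; 
    m=(np.hypot(X[:,0],X[:,1])<.06)&(X[:,2]<.05)&(X[:,2]>-.075)&(abs(j)<.0285)
    Y=X[m]
    def res(v):
        o=np.array([v[0],v[1],v[2]]) # underside centre
        Rm=Ro.from_rotvec([v[3],v[4],0]).as_matrix()
        L=(Y-o)@Rm; r=np.hypot(L[:,0],L[:,1]); z=L[:,2]
        zc=np.clip(z,0,.1)
        ro=.0225+.1*zc; 
        douter=np.hypot(r-ro,z-zc); zi=np.clip(z,.0045,.1); dinner=np.hypot(r-(.018+.1*zi),z-zi)
        dfl=np.hypot(z-.0045,np.maximum(r-.018,0)); drim=np.hypot(z-.1,np.maximum(abs(r-.03025)-.00225,0))
        return np.minimum.reduce([douter,dinner,dfl,drim])
    best=None
    for x0 in ([0,0,-.068,0,0],[0,0,-.068,.06,.0],[0,0,-.068,-.06,0],[0,0,-.068,0,.06],[0,0,-.068,0,-.06]):
        r=least_squares(res,x0,loss="soft_l1",f_scale=.002)
        if best is None or r.cost<best.cost: best=r
    print("held underside rel TCP",best.x[:3].round(4),"tilt",best.x[3:].round(3),"med",np.median(np.abs(res(best.x))).round(4),len(Y),"TCP",T.round(4),"underside",(T+best.x[:3]).round(4))
if __name__=="__main__": fit()
E
python3 held.py
```

```text
held underside rel TCP [-0.0007 -0.0003 -0.0676] tilt [ 0.015 -0.001] med 0.0003 33037 TCP [0.5331 0.1801 0.2181] underside [0.5323 0.1798 0.1505]
```

>>> play_rows --motion '[[1,[-0.006,-0.028,0],-0.14],[1,[-0.012,-0.056,0],-0.28],[1,[-0.018,-0.084,0],-0.42],[1,[-0.024,-0.112,0],-0.56],[1,[-0.03,-0.14,0],-0.7]]'

```text
time: 4.5
tool_pos: [0.5029, 0.0394, 0.2182]
tool_rot: [0.629, 0.321, 0.631, -0.322]
contact_force: [0.8, -0.4, -0.5]
gripper_width: 0.727
```

>>> play_rows --motion '[[1,[-0.006,-0.028,0],-0.14],[1,[-0.012,-0.056,0],-0.28],[1,[-0.018,-0.084,0],-0.42],[1,[-0.024,-0.112,0],-0.56],[1,[-0.03,-0.14,0],-0.7]]'

```text
time: 5.0
tool_pos: [0.4729, -0.1004, 0.2183]
tool_rot: [-0.481, -0.517, -0.483, 0.518]
contact_force: [0.1, 0.0, -0.6]
gripper_width: 0.73
```

>>> play_rows --motion '[[1,[-0.006,-0.028,0],-0.14],[1,[-0.012,-0.058,0],-0.28],[1,[-0.012,-0.058,0],-0.4],[1,[-0.012,-0.058,0],-0.4],[1,[-0.012,-0.058,0],-0.4]]'

```text
time: 5.5
tool_pos: [0.4616, -0.1573, 0.2189]
tool_rot: [-0.371, -0.601, -0.373, 0.602]
contact_force: [-0.6, 0.0, -0.1]
gripper_width: 0.726
```

```bash
python3 w.py w3 .54,-.198,.1; python3 held.py
```

```text
5.5 [ 0.4616 -0.1573  0.2189] jaw deg -116.56 tilt [-0.002  0.001 -1.   ] [-0.48 -0.28  1.94  0.    1.48  1.55]
.54,-.198,.1 3234 [ 0.5417 -0.199   0.0295] 0.0014 z [0.1004 0.1021]
held underside rel TCP [ 0.0002 -0.0007 -0.0669] tilt [-0.008 -0.014] med 0.0003 33058 TCP [ 0.4618 -0.1571  0.2192] underside [ 0.4621 -0.1578  0.1523]
```

View pics/w3.png

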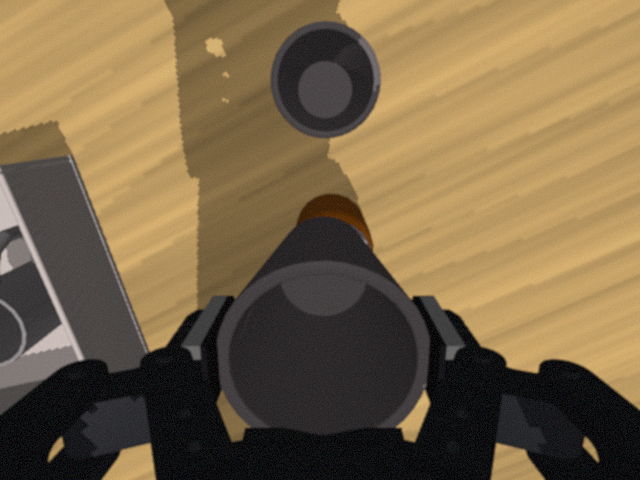

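>>> play_rows --motion '[[1,[0.035,-0.018,0],0],[1,[0.07,-0.036,0],0],[1,[0.079,-0.041,0],0],[1,[0.079,-0.041,0],0],[1,[0.079,-0.041,0],0]]'

```text
time: 6.1
tool_pos: [0.5406, -0.1979, 0.2199]
tool_rot: [-0.371, -0.602, -0.372, 0.602]
contact_force: [-0.2, -0.5, -1.7]
gripper_width: 0.732
```

>>> play_rows --motion '[[1,[0,0,-0.015],0],[1,[0,0,-0.03],0],[1,[0,0,-0.042],0],[1,[0,0,-0.052],0],[1,[0,0,-0.06],0]]'

```text
time: 6.6
tool_pos: [0.5405, -0.1983, 0.1586]
tool_rot: [-0.37, -0.602, -0.371, 0.602]
contact_force: [-0.6, 0.0, -1.4]
gripper_width: 0.726
```

```bash
python3 w.py w4; python3 held.py;python3 - <<'E'
from h import *
p,d=cams.grab_frame("scene");cv2.imwrite("pics/s4.png",p[60:300,60:380,::-1].repeat(2,0).repeat(2,1))
E
```

```text
6.6 [ 0.5405 -0.1983  0.1586] jaw deg -116.71 tilt [-0.002  0.001 -1.   ] [-0.48 -0.01  1.8  -0.    1.35  1.56]
held underside rel TCP [ 0.0091 -0.0048 -0.0643] tilt [-0.051 -0.111] med 0.0009 34885 TCP [ 0.54   -0.1981  0.1574] underside [ 0.549  -0.2029  0.0931]
```

View pics/w4.png

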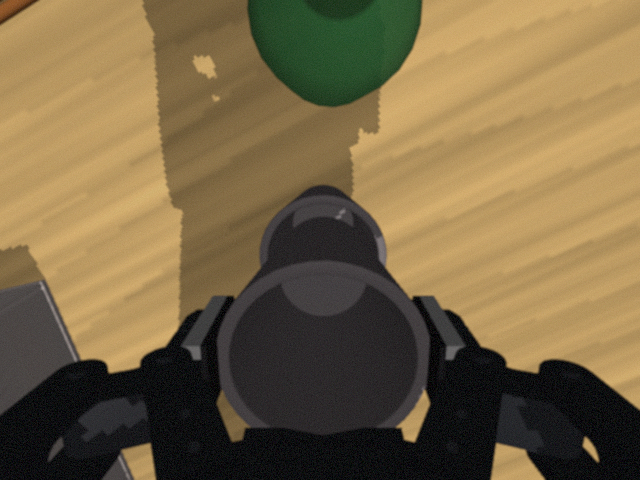

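View pics/s4.png

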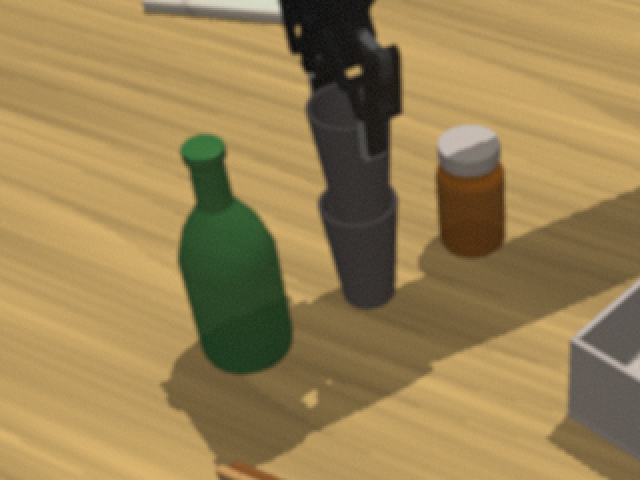

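The foot is centred on the base mouth (wrist view (323,230)) and the jar and flask are clear. The held-cup fit is now polluted by base points; its rim in the picture hasn't moved. I'll continue down.

>>> play_rows --motion '[[1,[0,0,-0.01],0],[1,[0,0,-0.019],0],[1,[0,0,-0.027],0],[1,[0,0,-0.032],0],[1,[0,0,-0.036],0]]'

```text
time: 7.25
tool_pos: [0.5409, -0.1986, 0.1234]
tool_rot: [-0.371, -0.602, -0.371, 0.602]
contact_force: [0.2, 0.0, -0.6]
gripper_width: 0.731
```

>>> play_rows --motion '[[1,[0,0,0],0],[1,[0,0,-0.001],0],[1,[0,0,-0.003],0],[1,[0,0,-0.004],0],[1,[0,0,-0.005],0]]'

```text
time: 7.75
tool_pos: [0.5413, -0.1987, 0.1194]
tool_rot: [0.371, 0.602, 0.371, -0.602]
contact_force: [0.5, 0.1, -0.5]
gripper_width: 0.731
```

```bash
python3 -c "
from plant import state
s=state();print(s['tool_pos'],s['contact_force'])"
```

```text
[ 0.54127202 -0.19872244  0.1194076 ] [ 0.54014559  0.13272485 -0.54958081]
```

>>> play_rows --motion '[[1,[0,0,-0.002],0],[1,[0,0,-0.004],0],[1,[0,0,-0.005],0]]'

```text
time: 8.05
tool_pos: [0.541, -0.1986, 0.114]
tool_rot: [-0.371, -0.602, -0.371, 0.602]
contact_force: [-0.4, 0.5, -0.4]
gripper_width: 0.727
```

>>> play_rows --motion '[[1,[0,0,-0.001],0],[1,[0,0,-0.001],0]]'

```text
time: 8.25
tool_pos: [0.5411, -0.1987, 0.1131]
tool_rot: [-0.371, -0.602, -0.371, 0.602]
contact_force: [-0.5, 0.4, -0.5]
gripper_width: 0.734
```

>>> play_rows --motion '[[1,[0,0,-0.001],0],[1,[0,0,-0.001],0]]'

```text
time: 8.45
tool_pos: [0.5414, -0.1988, 0.1125]
tool_rot: [0.371, 0.602, 0.371, -0.602]
contact_force: [-1.0, 0.4, -0.2]
gripper_width: 0.729
```

>>> play_rows --motion '[[1,[0,0,-0.001],0],[1,[0,0,-0.001],0]]'

```text
time: 8.65
tool_pos: [0.5416, -0.1989, 0.1121]
tool_rot: [0.371, 0.602, 0.371, -0.602]
contact_force: [-0.3, 0.0, 1.9]
gripper_width: 0.73
```

>>> play_rows --motion '[[1,[0,0,-0.001],0],[1,[0,0,-0.002],0],[1,[0,0,-0.003],0],[1,[0,0,-0.003],0]]'

```text
time: 9.05
tool_pos: [0.5414, -0.1988, 0.1084]
tool_rot: [0.371, 0.602, 0.371, -0.602]
contact_force: [0.2, -0.3, 3.4]
gripper_width: 0.73
```

>>> play_rows --motion '[[1,[0,0,-0.001],0],[1,[0,0,-0.002],0],[1,[0,0,-0.002],0]]'

```text
time: 9.35
tool_pos: [0.5416, -0.1989, 0.1066]
tool_rot: [0.371, 0.602, 0.371, -0.602]
contact_force: [0.7, -0.4, 4.2]
gripper_width: 0.726
```

>>> play_rows --motion '[[1,[0,0,-0.001],0],[1,[0,0,-0.002],0],[1,[0,0,-0.002],0]]'

```text
time: 9.65
tool_pos: [0.5418, -0.199, 0.105]
tool_rot: [0.371, 0.602, 0.37, -0.602]
contact_force: [0.3, -0.3, 5.9]
gripper_width: 0.728
```

```bash
cat > stack.py <<'E'
from h import *
import sys
# silhouette-free check: rim heights per camera around base axis
bx,by=map(float,sys.argv[1].split(','))
for c in ["scene","top"]:
    p,W,K,R,t=cloud(c); X=W.reshape(-1,3)
    m=(np.hypot(X[:,0]-bx,X[:,1]-by)<.045)&(X[:,2]>.01)&(X[:,2]<.3); Y=X[m]
    if c=="scene":
        cv2.imwrite(f"pics/{sys.argv[2]}.png",p[60:300,60:380,::-1].repeat(2,0).repeat(2,1))
        # radial profile (outer)
        r=np.hypot(Y[:,0]-bx,Y[:,1]-by)
        for z in np.arange(.08,.2,.004):
            k=abs(Y[:,2]-z)<.002
            if k.sum()>3: print("z%.3f n%d r%.4f"%(z,k.sum(),np.percentile(r[k],80)),end='; ')
        print()
    print(c,"max z",np.percentile(Y[:,2],[90,97,99.5]).round(4))
E
python3 stack.py .5415,-.199 s5
```

```text
z0.080 n61 r0.0317; z0.084 n56 r0.0318; z0.088 n70 r0.0323; z0.092 n64 r0.0325; z0.096 n63 r0.0326; z0.100 n158 r0.0326; z0.104 n109 r0.0310; z0.108 n64 r0.0279; z0.112 n77 r0.0290; z0.116 n89 r0.0294; z0.120 n101 r0.0334; z0.124 n93 r0.0355; z0.128 n110 r0.0314; z0.132 n96 r0.0367; z0.136 n115 r0.0342; z0.140 n132 r0.0339; z0.144 n39 r0.0403; z0.148 n49 r0.0379; z0.152 n25 r0.0359; z0.156 n38 r0.0414; z0.160 n37 r0.0411; z0.164 n28 r0.0433; z0.168 n21 r0.0425; z0.172 n27 r0.0394; z0.176 n43 r0.0370; z0.180 n63 r0.0351; z0.184 n50 r0.0347; z0.188 n52 r0.0309; z0.192 n49 r0.0298; z0.196 n39 r0.0306; 
scene max z [0.2802 0.2942 0.2993]
top max z [0.2798 0.2979 0.2994]
```

View pics/s5.png

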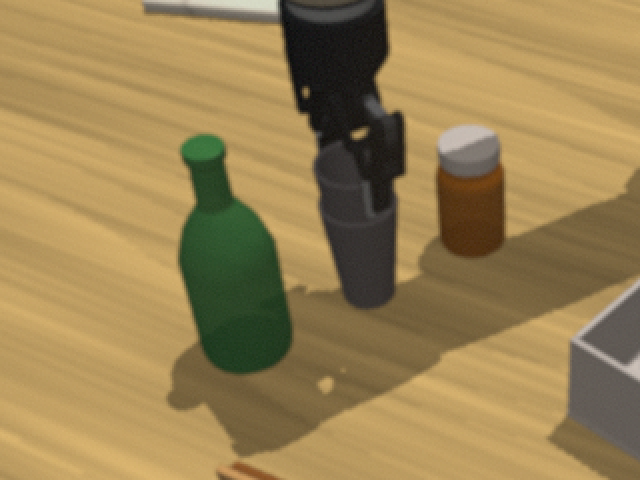

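>>> play_rows --motion '[[0,[0,0,0],0],[-1,[0,0,0],0],[-1,[0,0,0],0],[-1,[0,0,0],0],[-1,[0,0,0],0]]'

```text
time: 10.25
tool_pos: [0.5407, -0.1984, 0.1035]
tool_rot: [-0.371, -0.602, -0.371, 0.602]
contact_force: [-0.8, 0.8, 0.1]
gripper_width: 0.998
```

>>> play_rows --motion '[[-1,[0,0,0.015],0],[-1,[0,0,0.05],0],[-1,[0,0,0.09],0],[-1,[0,0,0.13],0],[-1,[0,0,0.13],0]]'

```text
time: 10.75
tool_pos: [0.5446, -0.2004, 0.2438]
tool_rot: [0.375, 0.605, 0.367, -0.599]
contact_force: [0.8, -0.2, 1.2]
gripper_width: 0.998
```

```bash
python3 w.py w5 .5415,-.199,.1 .5415,-.199,.138; python3 stack.py .5415,-.199 s6
```

```text
10.75 [ 0.5446 -0.2004  0.2438] jaw deg -116.7 tilt [ 0.013 -0.007 -1.   ] [-0.48 -0.07  1.71  0.    1.48  1.56]
.5415,-.199,.1 1289 [ 0.5424 -0.1998  0.0274] 0.001 z [0.0971 0.1056]
.5415,-.199,.138 2244 [ 0.5395 -0.1984  0.0299] 0.0012 z [0.134  0.1354]
z0.080 n59 r0.0309; z0.084 n63 r0.0318; z0.088 n60 r0.0322; z0.092 n69 r0.0320; z0.096 n66 r0.0332; z0.100 n154 r0.0326; z0.104 n128 r0.0309; z0.108 n120 r0.0298; z0.112 n111 r0.0298; z0.116 n151 r0.0303; z0.120 n121 r0.0306; z0.124 n146 r0.0309; z0.128 n152 r0.0311; z0.132 n157 r0.0315; z0.136 n189 r0.0324; z0.140 n177 r0.0326; 
scene max z [0.2613 0.286  0.2956]
top max z [0.1377 0.1396 0.2608]
```

View pics/w5.png

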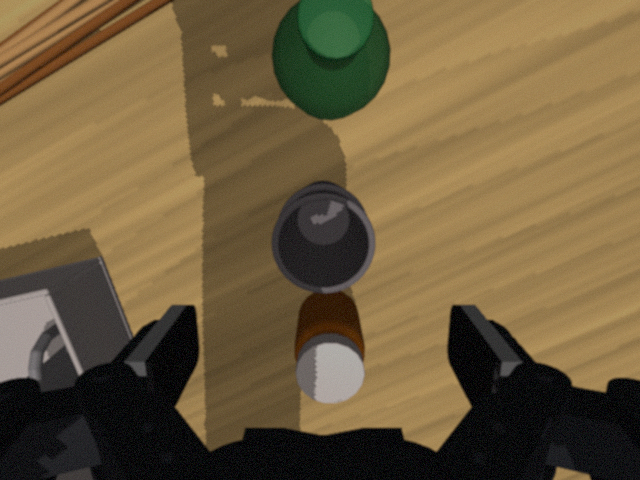

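```bash
python3 w.py w6 .5415,-.199,.138 ; python3 - <<'E'
from h import *
for c in ["top","scene","wrist"]:
    p,W,K,R,t=cloud(c);X=W.reshape(-1,3)
    r=np.hypot(X[:,0]-.541,X[:,1]+.199)
    m=(r<.04)&(r>.028)&(abs(X[:,2]-.138)<.012)
    print(c,np.percentile(X[m][:,2],[50,80,95]).round(4),circ(X[m&(X[:,2]>.132)][:,:2])[0].round(4))
    h=np.histogram(X[m][:,2],bins=np.arange(.126,.15,.001));print(h[0])
E
```

```text
10.9 [ 0.5411 -0.1987  0.2348] jaw deg -116.71 tilt [ 0.001 -0.    -1.   ] [-0.48 -0.06  1.72 -0.    1.48  1.56]
.5415,-.199,.138 2640 [ 0.5407 -0.1991  0.0297] 0.0012 z [0.1361 0.1377]
top [0.1365 0.1386 0.1397] [ 0.5384 -0.1974  0.0322]
[ 2  1  1  3  3  2  1  2  7  6 13  6 11  5  2  1  0  0  0  0  0  0  0]
scene [0.1354 0.1386 0.1397] [ 0.5404 -0.1967  0.0305]
[18 29 22 30 31 27 29 25 32 29 44 51 63 57 15  2  0  0  0  0  0  0  0]
wrist [0.1377 0.1383 0.1388] [ 0.5412 -0.1992  0.0301]
[   9    2    8    2    3    8    4    9    7   41  362 1115  693   56
    1    0    0    0    0    0    0    0    0]
```

>>> play_rows --motion '[[-1,[0.001,0.038,0],0.14],[-1,[0.002,0.076,0],0.28],[-1,[0.003,0.114,0],0.42],[-1,[0.004,0.152,0],0.56],[-1,[0.005,0.19,0],0.7]]'

```text
time: 11.6
tool_pos: [0.5455, -0.0072, 0.2331]
tool_rot: [0.555, 0.436, 0.557, -0.437]
contact_force: [0.1, 0.5, -1.3]
gripper_width: 1.005
```

>>> play_rows --motion '[[-1,[0.001,0.038,0],0.14],[-1,[0.002,0.076,0],0.28],[-1,[0.003,0.114,0],0.42],[-1,[0.004,0.152,0],0.56],[-1,[0.005,0.19,0],0.7]]'

```text
time: 12.1
tool_pos: [0.5505, 0.1828, 0.233]
tool_rot: [0.672, 0.219, 0.673, -0.22]
contact_force: [1.8, -1.1, -0.9]
gripper_width: 0.997
```

>>> play_rows --motion '[[-1,[0.001,0.038,0],0.14],[-1,[0.002,0.076,0],0.28],[-1,[0.002,0.084,0],0.4],[-1,[0.002,0.084,0],0.4],[-1,[0.002,0.084,0],0.4]]'

```text
time: 12.6
tool_pos: [0.5528, 0.265, 0.2332]
tool_rot: [0.701, 0.084, 0.703, -0.085]
contact_force: [0.1, 0.2, 0.3]
gripper_width: 1.001
```

```bash
python3 w.py w7 .554,.265,.105
```

```text
12.6 [0.5528 0.265  0.2332] jaw deg -13.71 tilt [-0.002 -0.001 -1.   ] [ 0.33  0.02  1.64 -0.    1.48  0.57]
.554,.265,.105 2289 [0.5529 0.2678 0.0296] 0.0013 z [0.1053 0.1069]
```

View pics/w7.png

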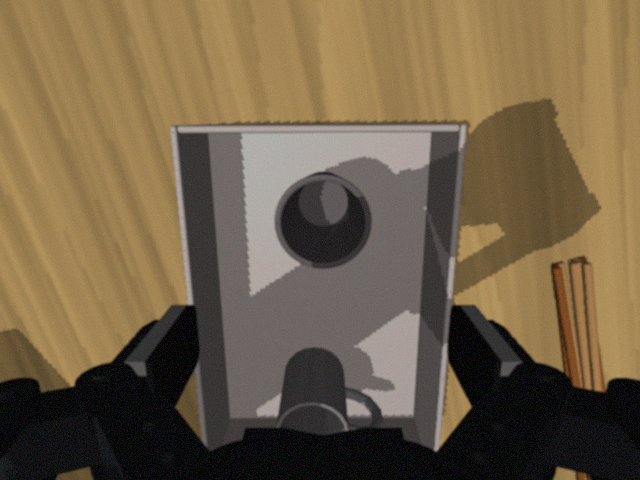

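The second tumbler is at (323,222), lined up to within about 2 mm.

>>> play_rows --motion '[[-1,[0,0.002,-0.04],0],[-1,[0,0.002,-0.08],0],[-1,[0,0.002,-0.11],0],[-1,[0,0.002,-0.14],0],[-1,[0,0.002,-0.161],0]]'

```text
time: 13.15
tool_pos: [0.5521, 0.2655, 0.0706]
tool_rot: [0.701, 0.084, 0.703, -0.085]
contact_force: [-0.3, -0.8, 0.6]
gripper_width: 1.001
```

>>> play_rows --motion '[[-1,[0,0,0],0],[-1,[0,0,0],0],[0,[0,0,0],0],[1,[0,0,0],0],[1,[0,0,0],0]]'

```text
time: 13.65
tool_pos: [0.555, 0.268, 0.0764]
tool_rot: [0.704, 0.084, 0.701, -0.083]
contact_force: [0.2, 0.7, 6.2]
gripper_width: 0.727
```

>>> play_rows --motion '[[1,[0,0,0],0],[1,[0,0,0],0],[1,[0,0,0],0],[1,[0,0,0],0]]'

```text
time: 14.05
tool_pos: [0.555, 0.2681, 0.0765]
tool_rot: [0.704, 0.084, 0.701, -0.083]
contact_force: [-0.3, 0.0, 6.6]
gripper_width: 0.727
```

>>> play_rows --motion '[[1,[0,0,0.02],0],[1,[0,0,0.05],0],[1,[0,0,0.09],0],[1,[0,0,0.13],0],[1,[0,0,0.165],0]]'

```text
time: 14.55
tool_pos: [0.5535, 0.2674, 0.2414]
tool_rot: [0.703, 0.084, 0.701, -0.083]
contact_force: [0.5, -0.5, -0.4]
gripper_width: 0.726
```

>>> play_rows --motion '[[1,[0,0,0.02],0],[1,[0,0,0.02],0],[1,[0,0,0.02],0]]'

```text
time: 14.85
tool_pos: [0.5531, 0.2673, 0.2582]
tool_rot: [0.702, 0.084, 0.702, -0.084]
contact_force: [0.3, -0.9, -1.1]
gripper_width: 0.729
```

```bash
python3 held.py; python3 w.py w8
```

```text
held underside rel TCP [-0.0033  0.0023 -0.051 ] tilt [0.006 0.022] med 0.0006 32535 TCP [0.5531 0.2673 0.2582] underside [0.5498 0.2696 0.2072]
14.9 [0.5525 0.2671 0.2566] jaw deg -13.58 tilt [-0.002 -0.001 -1.   ] [ 0.33  0.01  1.61 -0.    1.52  0.57]
```

View pics/w8.png

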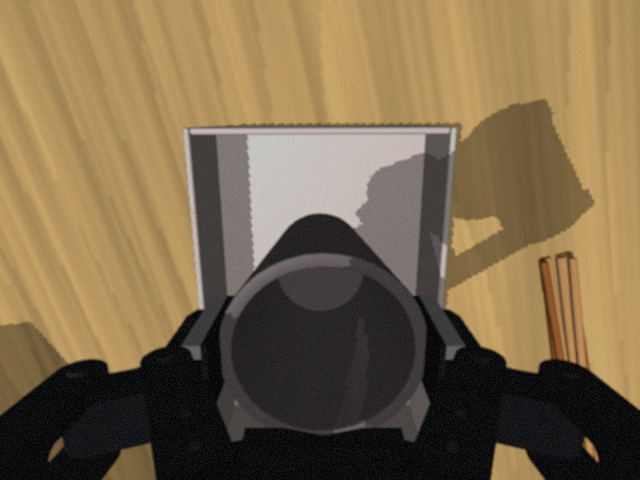

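```bash
sed -i 's/X\[:,2\]>-.075)&(abs(j)<.0285)/X[:,2]>-.085)\&(abs(j)<.027)/; s/-\.068,/-.0715,/g' held.py; python3 held.py
```

```text
held underside rel TCP [-0.0018  0.0066 -0.0666] tilt [0.034 0.028] med 0.0009 31218 TCP [0.5522 0.267  0.2559] underside [0.5504 0.2736 0.1892]
```

```bash
cat > held2.py <<'E'
from h import *
from scipy.spatial.transform import Rotation as Ro
def fit(zb=-.0715):
    s=state(); p,W,K,R,t=cloud("wrist"); T=s["tool_pos"]
    q=s["tool_rot"];M=Ro.from_quat(q[[1,2,3,0]]).as_matrix();jaw=M[:,2].copy();jaw[2]=0;jaw/=np.linalg.norm(jaw)
    perp=np.array([-jaw[1],jaw[0],0])
    B=np.stack([jaw,perp,[0,0,1]])
    X=(W-T)@B.T; 
    v,u=np.mgrid[0:480,0:640]
    # image mask: ellipse-ish region of cup interior/rim and front outer wall
    m=(v<420)&(v>205)&(u>250)&(u<395)&np.isfinite(X[...,0])
    m&=(np.hypot(X[...,0],X[...,1])<.07)&(X[...,2]<.06)&(X[...,2]>-.09)
    Y=X[m]; print("z range",np.percentile(Y[:,2],[1,50,99]).round(3))
    def res(v):
        Rm=Ro.from_rotvec([v[3],v[4],0]).as_matrix()
        L=(Y-v[:3])@Rm; r=np.hypot(L[:,0],L[:,1]); z=L[:,2]
        zc=np.clip(z,0,.1); do=np.hypot(r-(.0225+.1*zc),z-zc)
        zi=np.clip(z,.0045,.1); di=np.hypot(r-(.018+.1*zi),z-zi)
        df=np.hypot(z-.0045,np.maximum(r-.018,0)); dr=np.hypot(z-.1,np.maximum(abs(r-.03025)-.00225,0))
        return np.minimum.reduce([do,di,df,dr])
    out=[]
    for dz in (-.006,0,.006):
      for ax in (-.08,0,.08):
        r=least_squares(res,[0,0,zb+dz,ax,0],loss="cauchy",f_scale=.001); out.append(r)
    out.sort(key=lambda r:r.cost)
    for r in out[:2]+out[-1:]: print("tool(jaw,perp,z)",r.x[:3].round(4),"tilt",r.x[3:].round(3),"med",np.median(res(r.x)).round(4),"cost",round(r.cost,5))
    x=out[0].x; print("underside world",(T+B.T@x[:3]).round(4),"rel",(B.T@x[:3]).round(4),"T",T.round(4))
fit()
E
python3 held2.py
```

```text
z range [-0.05   0.002  0.03 ]
tool(jaw,perp,z) [-0.0024 -0.0006 -0.0706] tilt [-0.     0.023] med 0.0002 cost 0.00611
tool(jaw,perp,z) [-0.0024 -0.0006 -0.0706] tilt [-0.     0.023] med 0.0002 cost 0.00611
tool(jaw,perp,z) [-0.0021  0.002  -0.049 ] tilt [-0.001  0.025] med 0.0005 cost 0.00633
underside world [0.5497 0.2669 0.185 ] rel [-0.0025 -0.     -0.0706] T [0.5522 0.267  0.2556]
```

>>> play_rows --motion '[[1,[-0.001,-0.036,0],-0.14],[1,[-0.002,-0.072,0],-0.28],[1,[-0.003,-0.108,0],-0.42],[1,[-0.004,-0.144,0],-0.56],[1,[-0.005,-0.18,0],-0.7]]'

```text
time: 15.55
tool_pos: [0.5474, 0.086, 0.2567]
tool_rot: [0.629, 0.321, 0.631, -0.321]
contact_force: [1.1, 0.2, -0.8]
gripper_width: 0.728
```

>>> play_rows --motion '[[1,[-0.001,-0.036,0],-0.14],[1,[-0.002,-0.072,0],-0.28],[1,[-0.003,-0.108,0],-0.42],[1,[-0.004,-0.144,0],-0.56],[1,[-0.005,-0.18,0],-0.7]]'

```text
time: 16.05
tool_pos: [0.5424, -0.094, 0.2568]
tool_rot: [-0.481, -0.517, -0.482, 0.518]
contact_force: [0.5, -0.5, -0.6]
gripper_width: 0.726
```

>>> play_rows --motion '[[1,[-0.001,-0.036,0],-0.14],[1,[-0.002,-0.072,0],-0.28],[1,[-0.002,-0.107,0],-0.4],[1,[-0.002,-0.107,0],-0.4],[1,[-0.002,-0.107,0],-0.4]]'

```text
time: 16.55
tool_pos: [0.5406, -0.1999, 0.2568]
tool_rot: [-0.37, -0.602, -0.372, 0.602]
contact_force: [0.6, -0.9, -0.1]
gripper_width: 0.728
```

```bash
python3 w.py w9;python3 held2.py; python3 stack.py .5415,-.199 s9
```

```text
16.55 [ 0.5406 -0.1999  0.2568] jaw deg -116.75 tilt [-0.002  0.002 -1.   ] [-0.48 -0.07  1.7   0.    1.52  1.55]
z range [-0.05   0.002  0.03 ]
tool(jaw,perp,z) [-0.0018  0.     -0.0705] tilt [-0.    0.02] med 0.0002 cost 0.00611
tool(jaw,perp,z) [-0.0018  0.     -0.0705] tilt [-0.    0.02] med 0.0002 cost 0.00611
tool(jaw,perp,z) [-0.0026  0.0052 -0.0669] tilt [0.006 0.029] med 0.0007 cost 0.00993
underside world [ 0.5416 -0.1976  0.1867] rel [ 0.0008  0.0016 -0.0705] T [ 0.5408 -0.1992  0.2571]
z0.080 n55 r0.0311; z0.084 n60 r0.0316; z0.088 n64 r0.0322; z0.092 n62 r0.0324; z0.096 n74 r0.0331; z0.100 n160 r0.0327; z0.104 n129 r0.0306; z0.108 n113 r0.0296; z0.112 n123 r0.0297; z0.116 n131 r0.0302; z0.120 n130 r0.0304; z0.124 n147 r0.0309; z0.128 n144 r0.0311; z0.132 n161 r0.0316; z0.136 n199 r0.0322; z0.140 n170 r0.0327; z0.188 n26 r0.0246; z0.192 n65 r0.0252; z0.196 n60 r0.0252; 
scene max z [0.2829 0.2913 0.2987]
top max z [0.2865 0.2887 0.2966]
```

View pics/w9.png

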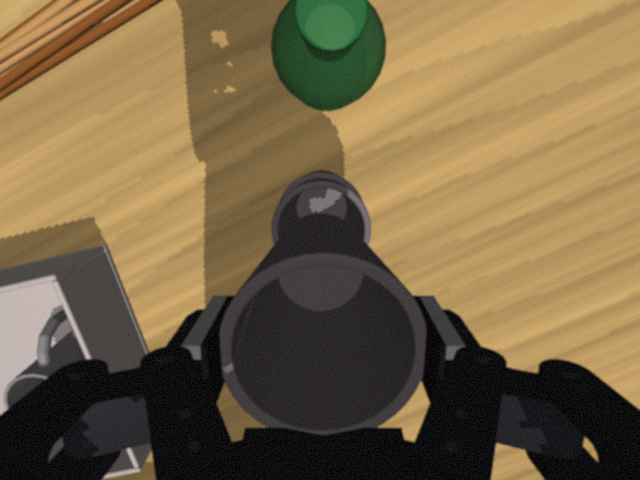

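View pics/s9.png

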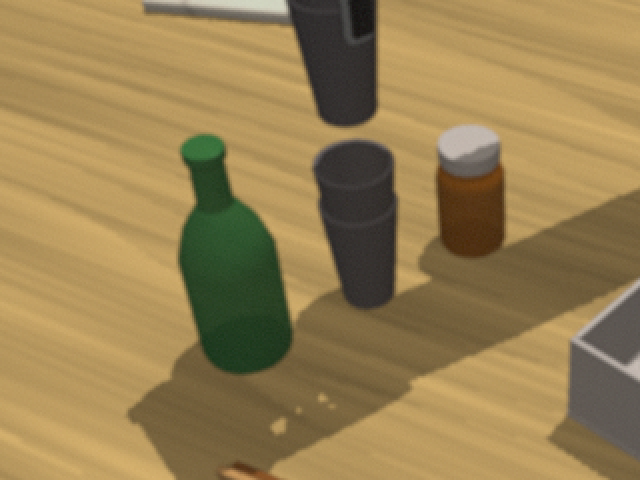

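>>> play_rows --motion '[[1,[0,0,-0.015],0],[1,[0,0,-0.03],0],[1,[0,0,-0.042],0],[1,[0,0,-0.053],0],[1,[0,0,-0.06],0]]'

```text
time: 17.25
tool_pos: [0.5405, -0.1992, 0.1961]
tool_rot: [-0.37, -0.601, -0.372, 0.602]
contact_force: [0.1, 0.2, -0.8]
gripper_width: 0.728
```

>>> play_rows --motion '[[1,[0,0,-0.009],0],[1,[0,0,-0.018],0],[1,[0,0,-0.026],0],[1,[0,0,-0.032],0],[1,[0,0,-0.036],0]]'

```text
time: 17.75
tool_pos: [0.541, -0.1996, 0.1616]
tool_rot: [-0.371, -0.602, -0.371, 0.602]
contact_force: [0.3, -0.8, -0.5]
gripper_width: 0.726
```

>>> play_rows --motion '[[1,[0,0,-0.001],0],[1,[0,0,-0.002],0],[1,[0,0,-0.002],0]]'

```text
time: 18.05
tool_pos: [0.5413, -0.1998, 0.1606]
tool_rot: [0.371, 0.602, 0.371, -0.602]
contact_force: [0.8, -0.1, -1.0]
gripper_width: 0.728
```

>>> play_rows --motion '[[1,[0,0,-0.001],0],[1,[0,0,-0.002],0],[1,[0,0,-0.002],0]]'

```text
time: 18.35
tool_pos: [0.5411, -0.1997, 0.1582]
tool_rot: [-0.371, -0.602, -0.371, 0.602]
contact_force: [-0.3, -0.0, -0.6]
gripper_width: 0.731
```

>>> play_rows --motion '[[1,[0,0,-0.001],0],[1,[0,0,-0.002],0],[1,[0,0,-0.002],0]]'

```text
time: 18.65
tool_pos: [0.5411, -0.1996, 0.1561]
tool_rot: [-0.371, -0.602, -0.371, 0.602]
contact_force: [-0.4, -0.2, -0.1]
gripper_width: 0.726
```

>>> play_rows --motion '[[1,[0,0,-0.001],0],[1,[0,0,-0.001],0]]'

```text
time: 18.85
tool_pos: [0.5411, -0.1996, 0.1551]
tool_rot: [-0.371, -0.602, -0.371, 0.602]
contact_force: [0.1, -0.0, -0.3]
gripper_width: 0.725
```

>>> play_rows --motion '[[1,[0,0,-0.001],0],[1,[0,0,-0.001],0]]'

```text
time: 19.05
tool_pos: [0.5411, -0.1996, 0.1541]
tool_rot: [-0.371, -0.602, -0.371, 0.602]
contact_force: [-0.5, 1.1, -1.1]
gripper_width: 0.727
```

>>> play_rows --motion '[[1,[0,0,-0.001],0],[1,[0,0,-0.001],0]]'

```text
time: 19.25
tool_pos: [0.5415, -0.1999, 0.1538]
tool_rot: [0.371, 0.602, 0.371, -0.602]
contact_force: [-1.2, 0.0, 2.6]
gripper_width: 0.729
```

>>> play_rows --motion '[[1,[0,0,-0.001],0],[1,[0,0,-0.001],0]]'

```text
time: 19.45
tool_pos: [0.5415, -0.1999, 0.153]
tool_rot: [0.371, 0.602, 0.371, -0.602]
contact_force: [-0.5, 0.1, 3.0]
gripper_width: 0.73
```

>>> play_rows --motion '[[1,[0,0,-0.001],0],[1,[0,0,-0.002],0],[1,[0,0,-0.003],0],[1,[0,0,-0.003],0]]'

```text
time: 19.85
tool_pos: [0.5412, -0.1997, 0.1493]
tool_rot: [-0.371, -0.602, -0.371, 0.602]
contact_force: [0.1, 0.1, 3.1]
gripper_width: 0.726
```

>>> play_rows --motion '[[1,[0,0,-0.001],0],[1,[0,0,-0.002],0],[1,[0,0,-0.002],0]]'

```text
time: 20.15
tool_pos: [0.5412, -0.1997, 0.1472]
tool_rot: [-0.371, -0.602, -0.371, 0.602]
contact_force: [-0.2, 0.4, 4.1]
gripper_width: 0.728
```

>>> play_rows --motion '[[0,[0,0,0],0],[-1,[0,0,0],0],[-1,[0,0,0],0],[-1,[0,0,0],0],[-1,[0,0,0],0]]'

```text
time: 20.65
tool_pos: [0.5409, -0.1995, 0.1467]
tool_rot: [-0.371, -0.602, -0.371, 0.602]
contact_force: [0.5, 0.3, 0.1]
gripper_width: 1.003
```

>>> play_rows --motion '[[-1,[0,0,0.015],0],[-1,[0,0,0.05],0],[-1,[0,0,0.09],0],[-1,[0,0,0.12],0],[-1,[0,0,0.12],0]]'

```text
time: 21.15
tool_pos: [0.5437, -0.2009, 0.2755]
tool_rot: [0.375, 0.604, 0.367, -0.6]
contact_force: [0.6, -0.3, 0.1]
gripper_width: 1.0
```

>>> play_rows --motion '[[-1,[0,0,0],0],[-1,[0,0,0],0],[-1,[0,0,0],0]]'

```text
time: 21.45
tool_pos: [0.5404, -0.1993, 0.2654]
tool_rot: [-0.37, -0.601, -0.372, 0.603]
contact_force: [0.5, -1.3, -0.9]
gripper_width: 1.001
```

```bash
python3 w.py w10 .5412,-.1995,.176; python3 stack.py .5415,-.199 s10; python3 - <<'E'
from h import *
for c in ["top","scene","wrist"]:
    p,W,K,R,t=cloud(c);X=W.reshape(-1,3)
    r=np.hypot(X[:,0]-.541,X[:,1]+.199)
    for z in (.1,.138,.176):
        m=(r<.04)&(r>.027)&(abs(X[:,2]-z)<.012)
        print(c,z,np.histogram(X[m][:,2],bins=np.arange(z-.008,z+.01,.001))[0],circ(X[m&(abs(X[:,2]-z)<.004)][:,:2])[0].round(4) if m.sum()>30 else '')
E
```

```text
21.45 [ 0.5404 -0.1993  0.2654] jaw deg -116.71 tilt [-0.003  0.002 -1.   ] [-0.48 -0.08  1.69  0.    1.54  1.55]
.5412,-.1995,.176 3007 [ 0.5423 -0.1991  0.0296] 0.0013 z [0.176  0.1775]
z0.080 n58 r0.0317; z0.084 n63 r0.0318; z0.088 n64 r0.0323; z0.092 n69 r0.0325; z0.096 n69 r0.0333; z0.100 n136 r0.0326; z0.104 n91 r0.0315; z0.108 n65 r0.0308; z0.112 n70 r0.0312; z0.116 n68 r0.0311; z0.120 n67 r0.0317; z0.124 n65 r0.0317; z0.128 n76 r0.0323; z0.132 n75 r0.0326; z0.136 n136 r0.0333; z0.140 n115 r0.0314; z0.144 n100 r0.0298; z0.148 n131 r0.0304; z0.152 n135 r0.0299; z0.156 n143 r0.0311; z0.160 n146 r0.0313; z0.164 n157 r0.0314; z0.168 n172 r0.0317; z0.172 n173 r0.0322; z0.176 n286 r0.0327; z0.180 n32 r0.0325; 
scene max z [0.176  0.287  0.2977]
top max z [0.1756 0.1771 0.1786]
top 0.1 [0 0 0 0 0 0 0 0 0 0 0 0 0 0 0 0 0] 
top 0.138 [0 0 0 0 0 0 0 0 0 0 0 0 1 0 0 0 0 0] 
top 0.176 [ 4  8  2  4  9  8 21 17 15 11  1  3  1  0  0  0  0  0] [ 0.5386 -0.1979  0.0317]
scene 0.1 [21 20 13 15 15 24 17 25 46 32 29 21 13  8 14 13 12] [ 0.5398 -0.1974  0.0309]
scene 0.138 [21 19 14 14 18 28 42 49 36 13 14 13 19 11 16 18 19 16] [ 0.539  -0.1977  0.031 ]
scene 0.176 [34 33 38 30 42 32 42 44 93 68 21  7  0  0  0  0  0  0] [ 0.5409 -0.1965  0.0304]
wrist 0.1 [  0   1   1   1   1   3   9 107 224 117   6   0   0   1   0   2   1] [ 0.5394 -0.1981  0.0328]
wrist 0.138 [  1   2   2   1  11 104 281 118  11   1   2   2   4   6   5   5   1   4] [ 0.5395 -0.1981  0.0324]
wrist 0.176 [  42   42   63   63   79   82  174  732 1268  359   18    0    0    0
    0    0    0    0] [ 0.542  -0.1991  0.0298]
```

View pics/s10.png

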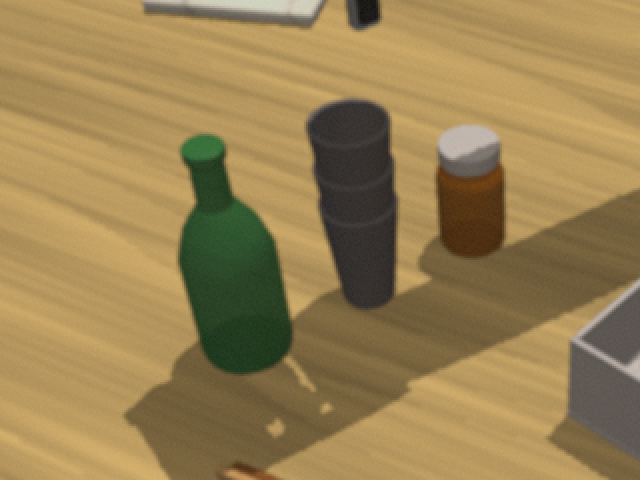

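View pics/w10.png

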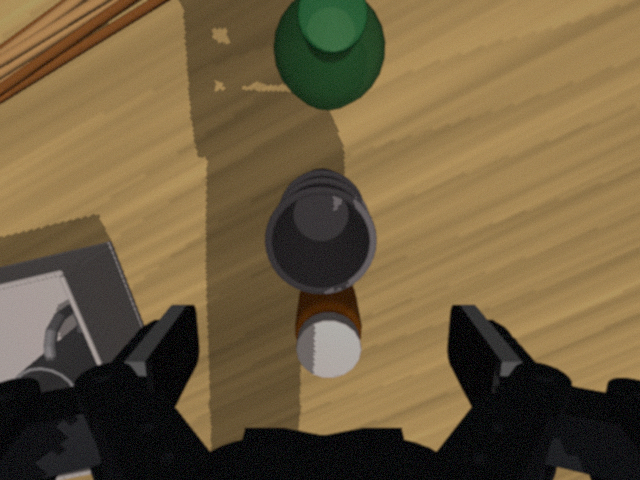

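```bash
python3 - <<'E'
from h import *
from scipy.spatial.transform import Rotation as Ro
p,W,K,R,t=cloud("scene");X=W.reshape(-1,3);X=X[np.isfinite(X[:,0])]
r=np.hypot(X[:,0]-.541,X[:,1]+.198);o=-R.T@t
X=X[(r<.045)&(X[:,2]>.008)&(X[:,2]<.19)]
C=np.array([.541,-.198]);d=(o[:2]-C)/np.linalg.norm(o[:2]-C)
for n,z0,lo,hi in (("base",0,.012,.094),("mid",.0375,.108,.131),("top",.076,.146,.170)):
    Y=X[(X[:,2]>lo)&(X[:,2]<hi)]
    Y=Y[(Y[:,:2]-C)@d>.008]   # outer near side
    def f(v):
        z=Y[:,2]; return np.hypot(Y[:,0]-v[0]-v[2]*(z-z0),Y[:,1]-v[1]-v[3]*(z-z0))-(.0225+.1*(z-z0))
    s=least_squares(f,[*C,0,0],loss="soft_l1",f_scale=.001)
    g=lambda v:np.hypot(Y[:,0]-v[0],Y[:,1]-v[1])-(.0225+.1*(Y[:,2]-v[2])); s2=least_squares(lambda v:g([*v,z0]),[*C],loss="soft_l1",f_scale=.001)
    print(n,len(Y),"centre",s2.x.round(4),"| with tilt: centre",s.x[:2].round(4),"tilt",s.x[2:].round(3),"med",np.median(abs(s.fun)).round(4))
for c,tg in (("top","mug"),("top","flask"),("top","jar"),("top","skewers"),("scene","mug"),("scene","flask"),("scene","jar"),("scene","skewers")):
    if tg=="mug": cams.grab_frame(c)
    print(c,tg,[(np.round(a["at"],3).tolist(),round(a["score"],2)) for a in nets.landmark_of(c,tg)[:2]])
print(state()["time"],state()["contact_force"].round(1))
E
```

```text
base 1049 centre [ 0.5391 -0.1976] | with tilt: centre [ 0.5391 -0.1974] tilt [ 0.002 -0.002] med 0.0006
mid 382 centre [ 0.5385 -0.1974] | with tilt: centre [ 0.5378 -0.1986] tilt [0.008 0.015] med 0.0006
top 440 centre [ 0.5392 -0.1971] | with tilt: centre [ 0.5389 -0.1967] tilt [ 0.004 -0.005] med 0.0006
top mug [([0.498, 0.095, 0.004], 0.89)]
top flask []
top jar [([0.765, -0.016, 0.001], 0.24)]
top skewers [([0.764, -0.017, 0.001], 0.89)]
scene mug [([0.503, 0.095, 0.006], 0.8)]
scene flask [([0.641, -0.254, 0.001], 0.73)]
scene jar [([0.438, -0.155, 0.0], 0.72)]
scene skewers [([0.764, -0.021, 0.004], 0.85)]
22.3 [-0.2 -0.6  0.1]
```

All three tumblers are straight and coaxial within about 1 mm, the gripper is clear, and the bystanders haven't moved. Handing in.

```bash
python3 -c "
from plant import workorder
print(workorder.job_done())"
```

```text
the job is handed in; nothing more can be done
None
```

I nested both tub tumblers in the base tumbler where it stands, let go, and handed the job in at about 22 s. No verdict came back.

**How each went in:** I lowered each slowly until the walls touched, then pressed about 7 mm further by the tool position. That was about 7.3 mm for the first and 6.7 mm for the second, at roughly 4–6 N on the wrist.

**Last checks:**

| Check | Result |
|---|---|
| Rim heights | about 100, 137 and 176 mm |
| Gaps between undersides | about 36–37 mm and 39–40 mm (allowed 31–42 mm) |
| Axes | within about 1 mm of each other; tilts under 0.02 rad |
| Mug, flask, jar and skewers | where they were at the start, within the networks' error |
| Gripper | open, about 12 cm above the release height, no contact force |

**Disagreements:**
- **Lower gap:** the final wrist picture put the lower gap at about 36 mm, while the tool reading and the check after the first release gave about 37.5 mm. The upper gap would then be nearer 40 mm. Both readings are in range.
- **Flask and jar:** in the top camera the network missed the flask and mislabelled the jar. The scene camera found both unmoved.

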